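# Shut and latch the breakfast-bar cabinet

## Robot

A 7-joint arm with a two-finger parallel gripper is mounted at the origin on the work surface. World frame = base frame: x ahead of the robot, y to its left, z up, the work surface at z = 0. Lengths are in m, angles in rad, forces in N, time in s.
With the tool pointing down it reaches from about 0.35 to 0.775 m from the base axis. Payload 3.1 kg.
Tool frame: the origin (TCP) lies at the very end of the fingers, on their centre line; the grasp point (between the pads) lies 19 mm behind it; x points along the fingers, y is the direction in which the jaws open and shut, and the axes are right-handed (so a half turn about x gives the same grasp; the last joint's range is limited). The gripper opens to 85 mm and grips with 20 to 120 N. Pads are 22 mm wide; open, the fingers measure 114 mm over their backs; the gripper's body (76 mm by 85 mm) begins 54 mm behind the grasp point. The pads swing forward as they close: fully open they stand 13 mm farther back than shut.
Start: joints at [-1.203, 0.311, 0.014, 1.512, -0.004, 1.319, -0.027], TCP at [0.219, 0.504, 0.231] pointing down, gripper open.
Joint ranges: [-2.7, 2.7], [-0.3, 1.91], [-1.27, 1.3], [0.12, 2.57], [-1.44, 4.58], [0.2, 2.03], [-3.05, 3.05]. Speed limits (rad/s): [2.79, 2.79, 3.14, 3.14, 3.14, 3.14, 3.14].

## Interface

Orientations are given as [roll, pitch, yaw] about the fixed x, y, z axes, in that order (R = Rz(yaw) Ry(pitch) Rx(roll)).
In Python, from workcell import manip gives the robot as it stands. The module is installed in compiled form; this text tells all that it offers.
- The arm moves only by the tool apply_moves, never from a script. Its argument "moves" is a list that holds one entry, the list of rows, each a list of 7 numbers: the shift along the tool's x, y, z in m, then the turn, a rotation vector about the tool's x, y, z in rad, then the opening, from -1 (shut) to 1 (fully open), so that 0 is half open. In form: [[[dx, dy, dz, rx, ry, rz, gripper], ...]]. A call has 1 to 8 rows; each row is the pose to reach, as a shift and turn from the pose commanded when the call began, along the tool's axes at that moment; what a row does not reach only later rows make up. A row lasts 1/8 s, in which the tool goes at most 62.5 mm and 10.7 degrees, less where a joint would pass 70% of its speed; a pose out of reach is approached as far as the arm can. A call with a gripper value outside its range is refused whole. The fingers move at their own pace and stop on an object; "newtons" is the grip in N (left out, the last holds). Time passes only in rows, so rows that repeat a pose let the fingers close. It gives the time, the measured TCP pose, the force and the opening at its end, in the units of the state.
- manip.get_state(): the state, without advancing time (a new reading comes with each control period).
- manip.camera(name): name is "side" or "top" or "wrist"; returns (picture, depth): 420x560x3 uint8, red, green, blue; 420x560 float32, m along the optical axis (not along the pixel's ray), 0 where there is no reading.
- manip.calibration(name): a dict with "K" (3x3 intrinsics, pixels), "origin" and "rotation" of the camera in the world; the wrist camera has in their place "tool_from_camera" (4x4, takes a point from camera to tool coordinates, whose origin is the TCP and whose axes are the tool frame's). Camera axes: x right, y down, z forward; pixel columns grow to the right and rows downward; lengths in m; the calibration is good to about 2 mm. The wrist camera is an equidistant fisheye: a pixel r from the principal point sees the ray r / f radians off the axis. A picture is of the moment at which its call begins: read the wrist's pose just before it. calibration takes no time and is no camera call.
- manip.hand_in(): hands the job in, once; it reports no verdict.
The state is a dict: "time_s": time; "q": joint angles; "qvel": joint speeds; "tau": joint torques, N m; "tool_pos": TCP position; "eef_rot": TCP orientation; "force": force on the tool from outside, world axes, zero at the start; "wrist_torque": the same for the moment, N m; "grip_width": finger opening in m.
Only numpy, scipy, OpenCV 4.12 (cv2) and the standard library are available. Lean on these libraries where they do the work, as an engineer would, in place of code of your own. Each camera call takes 0.05 s, during which the arm holds its last target.

## Task

The door of the small white cabinet has been left ajar: push it gently fully shut with the fingertips, and after that flip the orange latch lever on top of the cabinet over towards the door so that it snaps across and hooks the door. Only push: do not grip or lift anything, do not flip the lever before the door is shut, and leave the glass containers, the jar and the measuring spoons where they are.

Things in the scene. Friction and masses are not known exactly. Their poses are not given: they have to be found in the camera images.
- cabinet: White plastic cabinet fixed to the counter, 180 mm deep (x), 260 mm wide (y), 210 mm high. Origin: centre of its underside. Its x points from the door side to the back, y to the robot's left, z up. With the door shut, the door's outer face is the plane x = -104 mm. Only the latch stands on its top.
- door (a joint): Front door, 260 mm wide, 14 mm thick, top edge 206 mm above the counter, hinged at its left (+y) edge. 0 = shut; grows (rad, to 1.7) as the free right edge swings towards the robot. Starts at 0.25 to 0.55. Light; slight friction (0.06 Nm) keeps it where it is left. A 24 mm steel knob stands 20 mm out of its outer face, 85 mm above the counter, 30 mm from the free edge.
- door_hinge (a point): Top of the door's outer face at the hinge edge, 206 mm above the counter. Turns with the door: x points square into the door, -y along the door to its free edge, z up. The hinge axis is upright, 14 mm from this point along its +x.
- door_middle (a point): Middle of the top edge of the door's outer face (130 mm from the hinge edge), same axes as door_hinge. The door can be pushed here, a little below its top edge, clear of the latch.
- latch (a joint): Orange toggle lever, axis along the cabinet's y. 0 (start) = open, leaning 0.6 rad back, away from the door; 1.2 = latched, leaning 0.6 rad towards the door, its hook in front of the door. A spring drives it from upright (0.6) to the nearer end. Moving its tip off the open end takes about 5 N, falling to 0 at upright; then it snaps over. Flipped with the door ajar, its hook blocks the door.
- latch_pivot (a point): The lever's pivot, fixed to the cabinet, 30 mm above its top between two small grey ears: 240 mm above the counter, at x = -74 mm, y = -95 mm in the cabinet's frame. Axes as the cabinet's. The grey foot and ears reach at most 29 mm behind the pivot and 9 mm above it.
- latch_tip (a point): Outer end of the orange lever, 75 mm from the pivot. The lever is a flat paddle 22 mm wide (along the cabinet's y), 8 mm thick. Open, the tip stands 42 mm behind (+x) and 62 mm above the pivot, free space behind and below it; it rises to 75 mm when upright; the hook then reaches at most 45 mm above and 60 mm in front of the pivot.
- container_low_mid (a point): Centre of the lower glass container of the stack, 150 x 110 x 62 mm, grey lid with blue clips, loose, standing on the counter at one side of the cabinet; not to be moved.
- container_top_mid (a point): Centre of the upper glass container, 130 x 95 x 54 mm, standing loose on the lower one; not to be moved.
- jar_mid (a point): Centre of the grey ceramic jar with wooden lid, 90 mm across and 129 mm high with its knob, loose, standing at the other side of the cabinet; not to be moved.
- spoons_mid (a point): Middle of the set of aluminium measuring spoons, about 150 x 90 mm and 10 mm high, lying loose on the counter to the right of and in front of the cabinet; not to be moved.

How it is judged:
On the way, in this order (a step that is already met when the one before it is completed fails the run):
1. the door is shut while the lever is still open (value of joint door below 0.04 rad and value of joint latch below 0.4 rad), for 0.2 s.
2. the lever has snapped over to its latched end (value of joint door below 0.04 rad and value of joint latch above 1.1 rad), for 0.2 s.
At the end, for the whole second after the job is handed in: The door is shut (joint under 0.04 rad), the lever rests at its latched end (joint over 1.1 rad), both still, and the four bystanders are within 30 mm of where they stood (all of step 2 and velocity of joint latch between -0.05 and 0.05 rad/s and velocity of joint door between -0.05 and 0.05 rad/s and distance of each of container_low_mid, container_top_mid, jar_mid, spoons_mid from where it was at the start of the episode below 0.03 m); the robot touches nothing.
It fails at once if the lever is flipped past upright while the door is still ajar (over 0.06 rad) (value of joint latch above 0.65 rad and value of joint door above 0.06 rad).
It fails at once if the fingers grip, or push roughly, the door, the lever or the cabinet (over 35 N) (contact force between the fingers and cabinet above 35 N).
It fails at once if a glass container, the jar or the spoons moved or lifted by more than 30 mm (distance of any of container_low_mid, container_top_mid, jar_mid, spoons_mid from where it was at the start of the episode above 0.03 m).
It also fails if it takes over 45 s, if anything falls off the work surface, if the arm or the gripper's body presses on something with over 40 N, if the wrist force passes 120 N, or if a joint passes its speed limit or range.

## Working session

There is one attempt and no reset: what is moved stays moved. The work goes in short steps, Python scripts to look and compute and a tool call to move; the robot and the scene stay as the last step left them, time stands still between calls to the robot, and variables do not carry over. Pictures are saved under pics/ and viewed, and the job is handed in when it is done.

Besides the shell and the picture viewer there is one more tool, called after "Request:" as name(argument=value, ...) on one line, values as JSON. apply_moves: Moves the arm, as the interface text tells. Its arguments: {"type":"object","properties":{"moves":{"type":"array","items":{"type":"array","items":{"type":"array","items":{"type":"number"}}}},"newtons":{"type":"number"}},"required":["moves"]}

```bash
mkdir -p pics; ls
cat > h.py <<'E'
import numpy as np, cv2
from workcell import manip
def snap(n,tag):
    im,d=manip.camera(n); cv2.imwrite(f'pics/{tag}.png',im[:,:,::-1]); np.save(f'pics/{tag}.npy',d); return im,d
def world(n,d):
    c=manip.calibration(n);K=c['K'];v,u=np.mgrid[0:420,0:560]
    P=np.stack([(u-K[0,2])/K[0,0]*d,(v-K[1,2])/K[1,1]*d,d],-1)
    return P@np.array(c['rotation']).T+np.array(c['origin'])
E
python3 - <<'E'
from h import *
s=manip.get_state();print(s)
for n in('side','top'):
    snap(n,n+'0');print(manip.calibration(n))
print(manip.calibration('wrist'))
E
```

```text
pics
{'time_s': 0.0, 'q': array([-1.20270279,  0.31172267,  0.01398374,  1.5130522 , -0.00439013,
        1.31919554, -0.02718905]), 'qvel': array([ 0.00095109, -0.00059457,  0.00010939, -0.001739  , -0.00120773,
        0.00083791,  0.00071052]), 'tau': array([-5.62625326e-05, -3.79918349e+01,  1.46125825e-01, -2.30587167e+01,
        1.24393808e-02,  1.39118306e-02, -1.94472406e-06]), 'tool_pos': array([0.21882997, 0.50380073, 0.23022466]), 'eef_rot': array([-1.52684379,  1.56844917, -1.93653925]), 'force': array([-0.31532053,  0.39631515,  0.06692137]), 'wrist_torque': array([-0.01314365, -0.05603628, -0.00643373]), 'grip_width': 0.08557042909627699}
{'K': array([[479.85401266,   0.        , 282.98859595],
       [  0.        , 479.85401266, 209.13211078],
       [  0.        ,   0.        ,   1.        ]]), 'origin': array([1.13389298, 0.59227369, 0.84447889]), 'rotation': array([-2.260736  , -0.02197663,  2.34937972])}
{'K': array([[397.36188524,   0.        , 279.54875053],
       [  0.        , 397.36188524, 207.72947159],
       [  0.        ,   0.        ,   1.        ]]), 'origin': array([0.50485454, 0.03431438, 1.09252684]), 'rotation': array([-3.07591777,  0.02440843, -1.56146115])}
{'K': array([[325.1922621 ,   0.        , 281.65066099],
       [  0.        , 325.1922621 , 208.29053701],
       [  0.        ,   0.        ,   1.        ]]), 'tool_from_camera': array([[ 2.89454910e-04, -3.02709076e-01,  9.53082961e-01,
        -1.42106030e-01],
       [ 9.99999956e-01,  1.51018084e-04, -2.55738862e-04,
         4.70300818e-04],
       [-6.65182875e-05,  9.53082993e-01,  3.02709107e-01,
        -7.85056431e-02],
       [ 0.00000000e+00,  0.00000000e+00,  0.00000000e+00,
         1.00000000e+00]])}
```

```bash
sed -i "s/@np.array(c\['rotation'\]).T/@Rot.from_euler('xyz',c['rotation']).as_matrix().T/; 1a from scipy.spatial.transform import Rotation as Rot" h.py
python3 - <<'E'
from h import *
for n in('side','top'):
    d=np.load(f'pics/{n}0.npy');P=world(n,d)
    for v,u in ((50,280),(210,280),(380,280),(380,60),(380,500)): print(n,u,v,P[v,u].round(3))
    im=cv2.imread(f'pics/{n}0.png');h=cv2.cvtColor(im,cv2.COLOR_BGR2HSV)
    m=((h[...,0]>5)&(h[...,0]<20)&(h[...,1]>180)&(h[...,2]>120)&(d>0))
    k,l,st,c=cv2.connectedComponentsWithStats(m.astype(np.uint8))
    for i in range(1,k):
        if st[i,4]>30: print(st[i],P[l==i].min(0).round(3),P[l==i].max(0).round(3))
E
```

```text
side 280 50 [-0.864 -1.37  -0.241]
side 280 210 [0.585 0.062 0.213]
side 280 380 [ 0.765  0.246 -0.002]
side 60 380 [ 1.003 -0.615 -0.746]
side 500 380 [0.46  0.549 0.001]
top 280 50 [ 1.377  0.085 -0.745]
top 280 210 [0.57  0.06  0.002]
top 280 380 [0.114 0.056 0.002]
top 60 380 [0.221 0.471 0.322]
top 500 380 [ 0.123 -0.527 -0.003]
[368 184  18  51 455] [ 0.507 -0.208 -0.001] [ 0.606 -0.13   0.308]
```

View pics/side0.png

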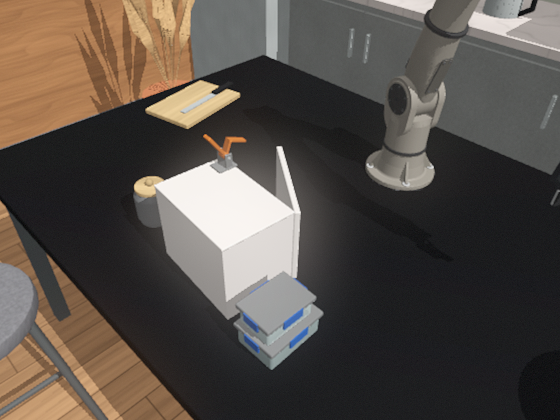

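View pics/top0.png

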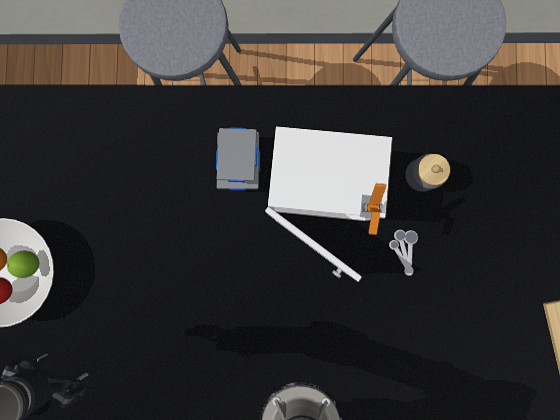

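Run:
```python
from h import *
for n in('side','top'):
    d=np.load(f'pics/{n}0.npy');P=world(n,d)
    im=cv2.imread(f'pics/{n}0.png')
    box=(P[...,0]>0.3)&(P[...,0]<.9)&(abs(P[...,1])<.4)
    m=(abs(P[...,2]-.2115)<.006)&box&(d>0)&(im.min(2)>120)
    k,l,st,c=cv2.connectedComponentsWithStats(m.astype(np.uint8))
    for i in range(1,k):
        if st[i,4]>60:
            Q=P[l==i];r=cv2.minAreaRect((Q[:,:2]*1000).astype(np.float32))
            print(n,st[i],Q[:,2].mean().round(4),r,cv2.boxPoints(r).round(1).tolist())
    h=cv2.cvtColor(im,cv2.COLOR_BGR2HSV)
    m=((h[...,0]>4)&(h[...,0]<22)&(h[...,1]>150)&(h[...,2]>80)&(d>0)&box&(P[...,2]>.215))
    Q=P[m];print('lever',m.sum(),Q.min(0).round(3),Q.max(0).round(3))
    print('highest',Q[np.argsort(-Q[:,2])[:12]].round(3).tolist())
    # other things
    o=box&(P[...,2]>.006)&(d>0)
    k,l,st,c=cv2.connectedComponentsWithStats(o.astype(np.uint8))
    for i in range(1,k):
        if st[i,4]>60: print(st[i],P[l==i].min(0).round(3),P[l==i].max(0).round(3))
```

```text
side [ 154  147  146  105 7045] 0.2109 ((578.9736328125, -46.06150817871094), (267.7976379394531, 323.1893615722656), 83.32488250732422) [[402.8999938964844, -160.3000030517578], [723.9000244140625, -197.8000030517578], [755.0, 68.0999984741211], [434.0, 105.69999694824219]]
lever 231 [ 0.507 -0.157  0.246] [ 0.609 -0.129  0.305]
highest [[0.604, -0.143, 0.305], [0.604, -0.154, 0.304], [0.603, -0.137, 0.304], [0.605, -0.145, 0.304], [0.602, -0.142, 0.304], [0.606, -0.134, 0.304], [0.609, -0.137, 0.304], [0.606, -0.141, 0.304], [0.607, -0.136, 0.304], [0.6, -0.148, 0.303], [0.601, -0.154, 0.303], [0.604, -0.151, 0.303]]
[  133   135   190   235 22336] [ 0.408 -0.364  0.006] [0.776 0.23  0.305]
top [ 268  126  124   92 8989] 0.2106 ((644.2547607421875, -54.53211975097656), (262.0585021972656, 186.0087432861328), 84.79309844970703) [[539.7000122070312, -176.60000610351562], [725.0, -193.5], [748.7999877929688, 67.5], [563.5, 84.4000015258789]]
top [265 207  96  74 446] 0.207 ((485.46142578125, -16.294540405273438), (255.0959930419922, 13.423378944396973), 53.331939697265625) [[403.8999938964844, -114.5999984741211], [414.70001220703125, -122.5999984741211], [567.0, 82.0], [556.2000122070312, 90.0]]
lever 483 [ 0.508 -0.156  0.215] [ 0.606 -0.13   0.308]
highest [[0.603, -0.154, 0.308], [0.603, -0.15, 0.306], [0.603, -0.144, 0.306], [0.601, -0.15, 0.306], [0.605, -0.137, 0.306], [0.605, -0.141, 0.304], [0.601, -0.141, 0.304], [0.605, -0.143, 0.304], [0.601, -0.147, 0.304], [0.603, -0.153, 0.303], [0.605, -0.145, 0.303], [0.603, -0.149, 0.303]]
[ 216  127   44   63 2583] [0.621 0.115 0.007] [0.773 0.238 0.122]
[  264   126   128   155 10735] [ 0.399 -0.192  0.006] [0.748 0.104 0.308]
[ 405  153   45   38 1279] [ 0.624 -0.359  0.018] [ 0.713 -0.276  0.131]
[389 230  29  22 350] [ 0.461 -0.311  0.006] [ 0.518 -0.234  0.017]
[399 252  13  19  89] [ 0.411 -0.294  0.006] [ 0.459 -0.262  0.011]
```

```bash
cat >> h.py <<'E'
def axes(yaw):
    # tool x down; yaw = direction angle of tool z horizontally (world)
    x=np.array([0,0,-1.]);z=np.array([np.cos(yaw),np.sin(yaw),0]);return np.stack([x,np.cross(z,x),z],1)
def go(p,yaw,cmd=None):
    s=manip.get_state();p0=np.array(s['tool_pos']);R0=Rot.from_euler('xyz',s['eef_rot']).as_matrix()
    if cmd is not None: p0,R0=np.array(cmd[0]),axes(cmd[1])
    d=R0.T@(np.array(p)-p0);r=Rot.from_matrix(R0.T@axes(yaw)).as_rotvec()
    print('t',s['time_s'],'pos',s['tool_pos'].round(4),'F',s['force'].round(1)); print('shift',d.round(4).tolist(),'rot',r.round(3).tolist()); return d,r
E
python3 - <<'E'
from h import *
s=manip.get_state();print(Rot.from_euler('xyz',s['eef_rot']).as_matrix().round(3))
for a in(0,np.pi):
  go([.36,.06,.30],a)
E
```

```text
[[-0.001  0.398  0.917]
 [-0.002  0.917 -0.398]
 [-1.    -0.002  0.   ]]
t 0.1 pos [0.2189 0.5039 0.2303] F [ 0.4 -1.3  0.5]
shift [-0.0689, -0.3511, 0.3063] rot [-0.41, -0.0, 0.002]
t 0.1 pos [0.2189 0.5039 0.2303] F [ 0.4 -1.3  0.5]
shift [-0.0689, -0.3511, 0.3063] rot [2.732, 0.003, 0.001]
```

Request:
apply_moves(moves=[[[-0.05,-0.04,0.03,-0.1,0,0,-1],[-0.07,-0.08,0.07,-0.2,0,0,-1],[-0.07,-0.125,0.11,-0.32,0,0,-1],[-0.07,-0.17,0.15,-0.32,0,0,-1],[-0.07,-0.215,0.19,-0.32,0,0,-1],[-0.07,-0.26,0.23,-0.32,0,0,-1],[-0.07,-0.305,0.27,-0.32,0,0,-1],[-0.07,-0.35,0.305,-0.32,0,0,-1]]])

```text
time_s: 1.1
tool_pos: [0.3596, 0.0597, 0.3011]
eef_rot: [1.052, 1.571, 0.962]
force: [2.2, 0.0, 0.1]
grip_width: -0.0004
```

Run:
```python
from h import *
s=manip.get_state();print(s['q'].round(3),s['grip_width'])
go([.40,.045,.165],-.09)
snap('side','side1');snap('top','top1')
go([.40,.045,.165],-.09)
```

```text
[-0.695 -0.136  0.427  1.821  0.056  1.445  1.201] -0.00041680220720453546
t 1.1 pos [0.3596 0.0597 0.3011] F [2.2 0.  0.1]
shift [0.1361, -0.0111, 0.0416] rot [-0.0, 0.0, -0.0]
t 1.2 pos [0.3604 0.055  0.3014] F [0.4 1.1 0.2]
shift [0.1364, -0.0056, 0.0403] rot [-0.013, 0.001, 0.002]
```

View pics/top1.png

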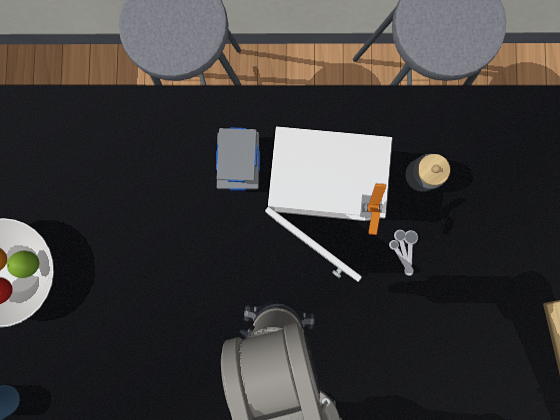

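View pics/side1.png

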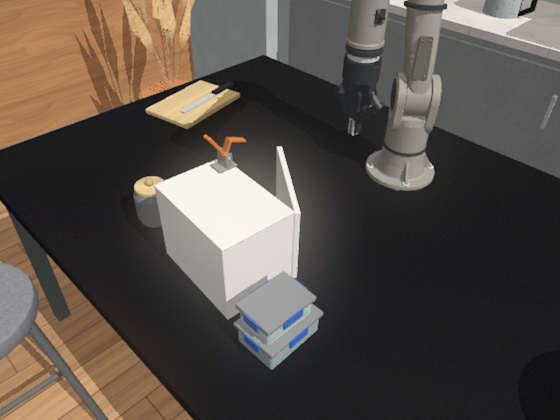

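Request:
apply_moves(moves=[[[0.02,-0.03,0.01,0,0,0,-1],[0.05,-0.06,0.025,0,0,0,-1],[0.09,-0.085,0.04,0,0,0,-1],[0.13,-0.088,0.043,0,0,0,-1],[0.13,-0.088,0.043,0,0,0,-1],[0.13,-0.088,0.043,0,0,0,-1]]])

```text
time_s: 1.95
tool_pos: [0.3951, -0.0289, 0.1724]
eef_rot: [0.285, 1.569, 0.196]
force: [0.9, -0.1, 0.2]
grip_width: -0.0001
```

```bash
cat >> h.py <<'E'
C=np.array([.644,-.0545,0]); A=Rot.from_euler('z',-.091).as_matrix()
def cab(p): return (np.array(p)-C)@A
E
python3 - <<'E'
from h import *
s=manip.get_state();print(cab(s['tool_pos']).round(4),s['force'])
im,d=snap('wrist','w2')
im,d=snap('side','s2')
E
```

```text
[-0.2502  0.0029  0.1724] [ 0.85307964 -0.12610398  0.18964079]
```

View pics/w2.png

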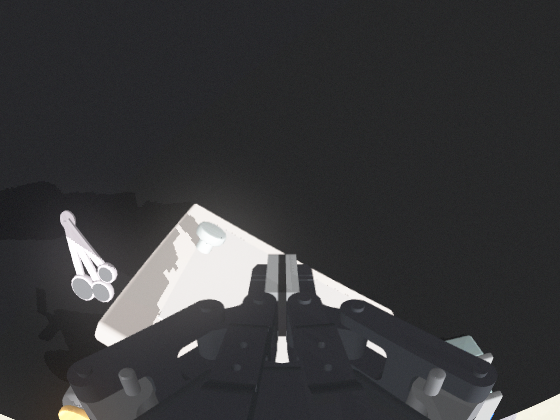

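View pics/s2.png

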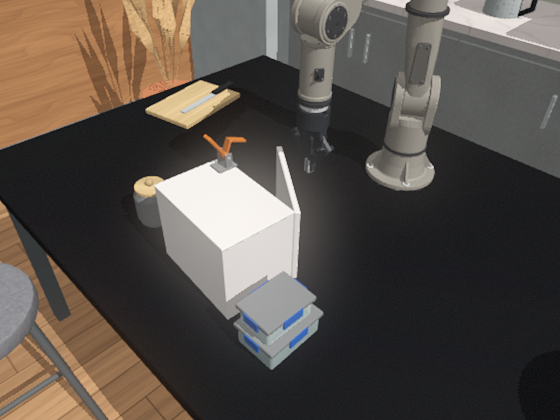

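Request:
apply_moves(moves=[[[-0.005,0,0.012,0,0,0,-1],[-0.005,0,0.025,0,0,0,-1],[-0.005,0,0.038,0,0,0,-1],[-0.005,0,0.048,0,0,0,-1],[-0.005,0,0.058,0,0,0,-1],[-0.005,0,0.068,0,0,0,-1],[-0.005,0,0.079,0,0,0,-1],[-0.005,0,0.09,0,0,0,-1]]])

```text
time_s: 3.05
tool_pos: [0.4846, -0.0378, 0.1762]
eef_rot: [-2.845, 1.57, -2.935]
force: [-1.7, -0.5, 0.3]
grip_width: 0.0001
```

Run:
```python
from h import *
s=manip.get_state();print(cab(s['tool_pos']).round(4),s['force'])
snap('side','s3')
```

```text
[-0.1603  0.0022  0.1762] [-1.74868958 -0.51944536  0.25117305]
```

View pics/s3.png

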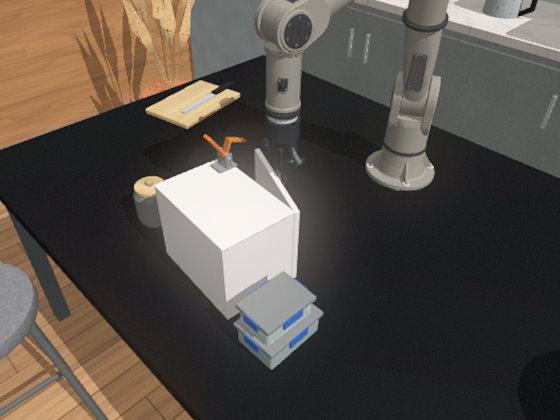

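Request:
apply_moves(moves=[[[0,0,0.007,0,0,0,-1],[0,0,0.013,0,0,0,-1],[0,0,0.019,0,0,0,-1],[0,0,0.025,0,0,0,-1],[0,0,0.03,0,0,0,-1],[0,0,0.035,0,0,0,-1],[0,0,0.038,0,0,0,-1],[0,0,0.04,0,0,0,-1]]])

```text
time_s: 4.1
tool_pos: [0.5241, -0.0412, 0.1763]
eef_rot: [-0.434, 1.571, -0.523]
force: [-0.1, -0.7, -0.2]
grip_width: 0.0001
```

```bash
cat >> h.py <<'E'
def door(tag):
    im,d=snap('top',tag);P=world('top',d);Q=(P-C)@A
    m=(d>0)&(im.min(2)>110)&(P[...,2]>.198)&(P[...,2]<.2085)&(Q[...,0]<-.085)&(Q[...,0]>-.3)&(abs(Q[...,1])<.15)
    k,l,st,c=cv2.connectedComponentsWithStats(m.astype(np.uint8))
    for i in range(1,k):
        if st[i,4]>25:
            q=Q[l==i]; print(st[i],cv2.minAreaRect((q[:,:2]*1000).astype(np.float32)),q[:,2].mean().round(4), 'slope',np.polyfit(q[:,1],q[:,0],1).round(4))
E
python3 - <<'E'
from h import *
s=manip.get_state();print(cab(s['tool_pos']).round(4),s['force'])
snap('side','s4');door('t4')
s=manip.get_state();print(cab(s['tool_pos']).round(4),s['force'])
E
```

```text
[-0.1207  0.0023  0.1763] [-0.13511203 -0.72939045 -0.16313318]
[268 206  43  12 250] ((-95.20233154296875, 81.5655517578125), (94.97879791259766, 18.523761749267578), 87.39887237548828) 0.2059 slope [ 0.0369 -0.1004]
[-0.1205  0.0024  0.1764] [-0.55866834  0.62678932  0.29372887]
```

View pics/s4.png

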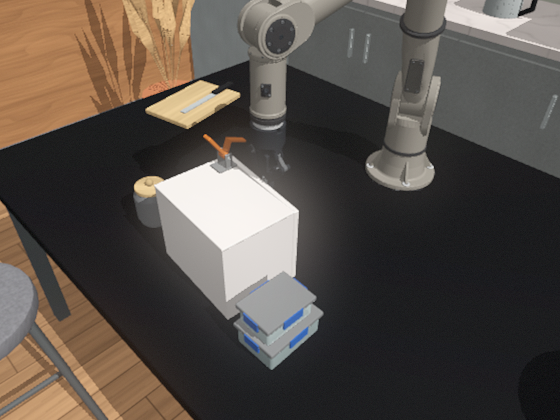

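View pics/t4.png

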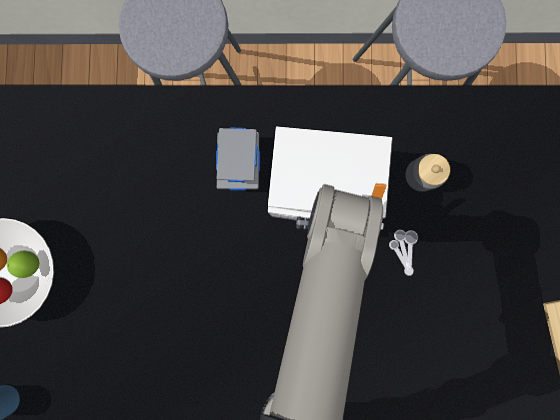

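Request:
apply_moves(moves=[[[0,0,0.002,0,0,0,-1],[0,0,0.004,0,0,0,-1],[0,0,0.005,0,0,0,-1],[0,0,0.006,0,0,0,-1]]])

```text
time_s: 4.7
tool_pos: [0.5299, -0.0417, 0.1763]
eef_rot: [2.58, 1.571, 2.49]
force: [-0.6, -0.3, 0.6]
grip_width: -0.0
```

Request:
apply_moves(moves=[[[0,0,0.001,0,0,0,-1],[0,0,0.002,0,0,0,-1],[0,0,0.003,0,0,0,-1],[0,0,0.003,0,0,0,-1]]])

```text
time_s: 5.2
tool_pos: [0.531, -0.0418, 0.1762]
eef_rot: [3.0, 1.567, 2.91]
force: [-5.7, 0.7, 5.1]
grip_width: -0.0001
```

Request:
apply_moves(moves=[[[0,0,0.003,0,0,0,-1],[0,0,0.003,0,0,0,-1],[0,0,-0.005,0,0,0,-1],[0,0,-0.02,0,0,0,-1],[0,0,-0.05,0,0,0,-1],[-0.04,0.0,-0.07,0,0,0,-1],[-0.09,0.03,-0.07,0,0,0,-1],[-0.14,0.06,-0.06,0,0,0,-1]]])

```text
time_s: 6.2
tool_pos: [0.4785, 0.0237, 0.3184]
eef_rot: [0.642, 1.567, 0.552]
force: [2.0, 0.2, -0.9]
grip_width: 0.0002
```

Run:
```python
from h import *
s=manip.get_state();print(cab(s['tool_pos']).round(4),s['tool_pos'],s['force'],s['q'].round(2))
snap('side','s5');door('t5')
s=manip.get_state();print(cab(s['tool_pos']).round(4),s['force'])
```

```text
[-0.1719  0.0628  0.3184] [0.47854989 0.02368838 0.31837361] [ 1.98565877  0.23485996 -0.90355477] [-0.63  0.14  0.63  1.54 -0.08  1.48  1.48]
[268 205 103  17 582] ((-93.67831420898438, 14.799179077148438), (16.883079528808594, 228.5741729736328), 0.00572308711707592) 0.2059 slope [ 0.0031 -0.0954]
[378 216   7   7  29] ((-93.55030822753906, -123.27269744873047), (11.256511688232422, 14.696248054504395), 88.76083374023438) 0.2059 slope [-0.2929 -0.1309]
[-0.1676  0.0675  0.3219] [-0.2756918  -0.46872831 -0.04260808]
```

View pics/s5.png

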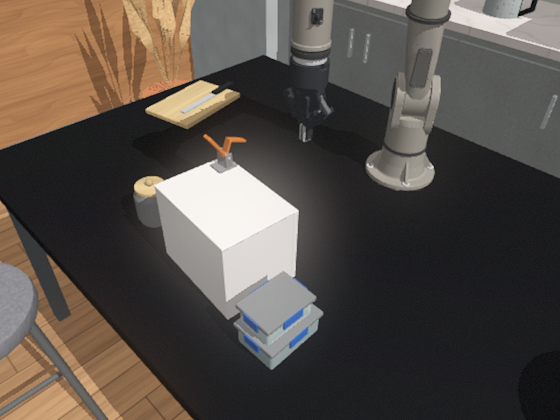

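View pics/t5.png

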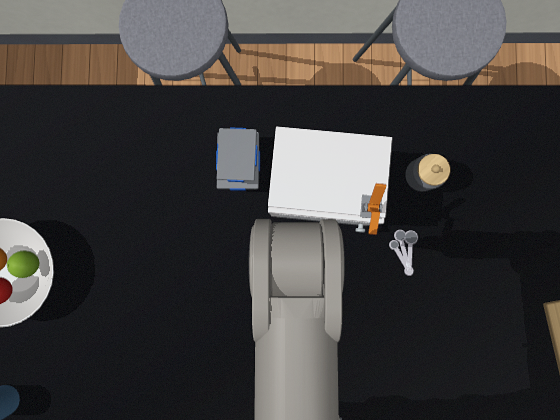

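Request:
apply_moves(moves=[[[-0.04,0,0,0,0,0,-1],[-0.09,0,0.01,0,0,0,-1],[-0.09,-0.03,0.05,0,0,0,-1],[-0.09,-0.065,0.09,0,0,0,-1],[-0.09,-0.1,0.13,0,0,0,-1],[-0.09,-0.13,0.17,0,0,0,-1],[-0.09,-0.157,0.202,0,0,0,-1],[-0.09,-0.157,0.202,0,0,0,-1]]])

```text
time_s: 7.3
tool_pos: [0.6672, -0.1563, 0.4009]
eef_rot: [-2.628, 1.565, -2.723]
force: [-0.4, -0.8, -0.6]
grip_width: 0.0001
```

Run:
```python
from h import *
snap('wrist','w6')
s=manip.get_state();print(cab(s['tool_pos']).round(4),s['tool_pos'],s['q'].round(2),Rot.from_euler('xyz',s['eef_rot']).as_matrix().round(3))
snap('side','s6')
s=manip.get_state();print(cab(s['tool_pos']).round(4))
```

```text
[ 0.0314 -0.097   0.403 ] [ 0.66646426 -0.15399318  0.40304558] [-0.    0.7   0.68  0.56 -0.45  1.96  1.84] [[-0.003  0.093  0.996]
 [-0.001  0.996 -0.093]
 [-1.    -0.001 -0.003]]
[ 0.0308 -0.0954  0.4049]
```

View pics/s6.png

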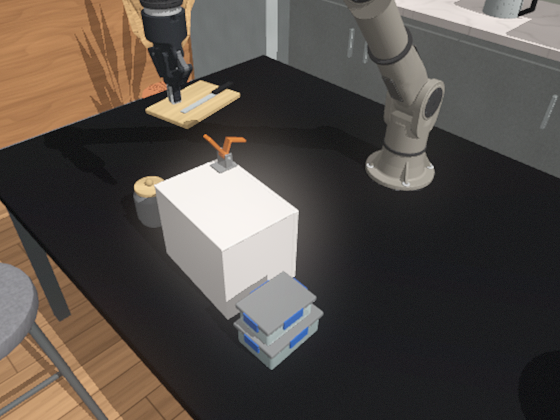

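View pics/w6.png

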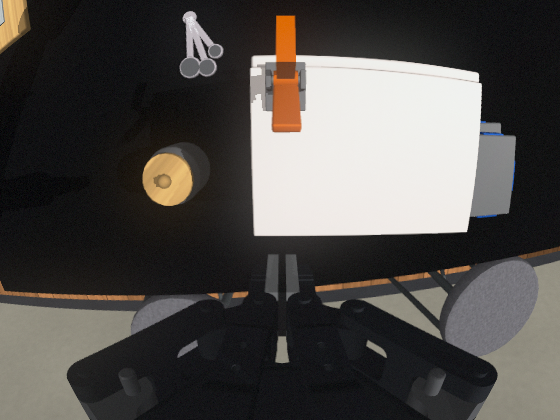

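Request:
apply_moves(moves=[[[0.03,0,0,0,0,0,-1],[0.06,0,0,0,0,0,-1],[0.09,0,0,0,0,0,-1],[0.122,0,0,0,0,0,-1],[0.122,0,0,0,0,0,-1],[0.122,0,0,0,0,0,-1]]])

```text
time_s: 8.15
tool_pos: [0.6661, -0.1504, 0.2868]
eef_rot: [0.012, 1.567, -0.076]
force: [-0.4, 0.1, 0.3]
grip_width: 0.0001
```

Run:
```python
from h import *
s=manip.get_state();print(cab(s['tool_pos']).round(4),s['force'].round(2))
snap('side','s7')
s=manip.get_state();print(cab(s['tool_pos']).round(4))
```

```text
[ 0.0307 -0.0935  0.2868] [-0.44  0.13  0.27]
[ 0.031  -0.094   0.2871]
```

View pics/s7.png

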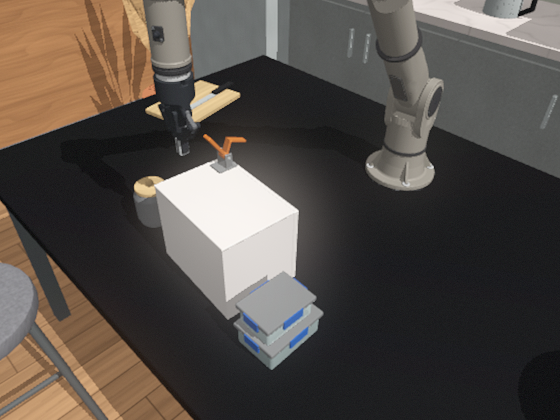

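Request:
apply_moves(moves=[[[0.004,0,-0.01,0,0,0,-1],[0.004,0,-0.02,0,0,0,-1],[0.004,0,-0.03,0,0,0,-1],[0.004,0,-0.038,0,0,0,-1],[0.004,0,-0.044,0,0,0,-1],[0.004,0,-0.05,0,0,0,-1],[0.004,0,-0.055,0,0,0,-1],[0.004,0,-0.06,0,0,0,-1]]])

```text
time_s: 9.2
tool_pos: [0.6101, -0.1463, 0.2835]
eef_rot: [-0.137, 1.558, -0.225]
force: [5.5, -0.3, 4.9]
grip_width: 0.0002
```

Run:
```python
from h import *
s=manip.get_state();print(cab(s['tool_pos']).round(4),s['force'].round(2))
snap('side','s8')
```

```text
[-0.0254 -0.0945  0.2835] [ 5.54 -0.26  4.91]
```

View pics/s8.png

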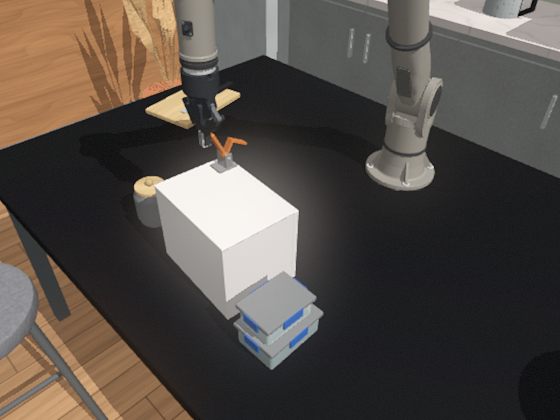

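Request:
apply_moves(moves=[[[0,0,-0.006,0,0,0,-1],[0,0,-0.012,0,0,0,-1],[0,0,-0.018,0,0,0,-1],[0,0,-0.024,0,0,0,-1],[0,0,-0.03,0,0,0,-1],[0,0,-0.036,0,0,0,-1],[0,0,-0.042,0,0,0,-1],[0,0,-0.048,0,0,0,-1]]])

```text
time_s: 10.25
tool_pos: [0.5574, -0.1416, 0.2802]
eef_rot: [2.85, 1.57, 2.76]
force: [0.1, -0.6, 0.4]
grip_width: 0.0002
```

Run:
```python
from h import *
s=manip.get_state();print(cab(s['tool_pos']).round(4),s['force'].round(2))
snap('side','s9')
```

```text
[-0.0783 -0.0946  0.2802] [ 0.13 -0.62  0.36]
```

View pics/s9.png

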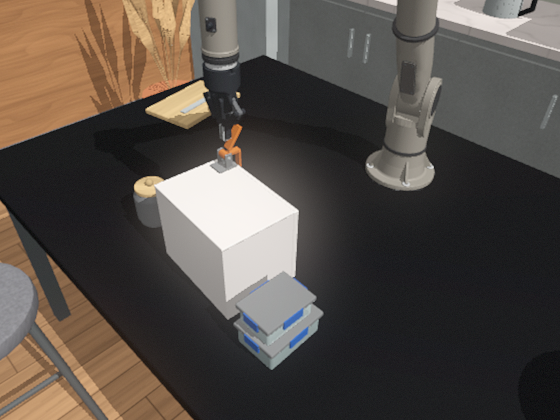

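Request:
apply_moves(moves=[[[0,0,0.02,0,0,0,-1],[-0.01,0,0.05,0,0,0,-1],[-0.05,0,0.08,0,0,0,-1],[-0.1,0,0.08,0,0,0,-1],[-0.13,0,0.08,0,0,0,-1],[-0.13,0,0.08,0,0,0,-1],[-0.13,0,0.08,0,0,0,-1],[-0.13,0,0.08,0,0,0,-1]]])

```text
time_s: 11.3
tool_pos: [0.6373, -0.1484, 0.4086]
eef_rot: [2.736, 1.568, 2.646]
force: [-0.6, 0.1, 0.2]
grip_width: 0.0
```

Run:
```python
from h import *
s=manip.get_state();print(s['time_s'],cab(s['tool_pos']).round(4),s['force'].round(2))
im,d=snap('side','s10');snap('wrist','w10');door('t10')
for n,t in(('side','s10'),('top','t10')):
    im=cv2.imread(f'pics/{t}.png');d=np.load(f'pics/{t}.npy');P=world(n,d);Q=(P-C)@A
    h=cv2.cvtColor(im,cv2.COLOR_BGR2HSV)
    m=((h[...,0]>4)&(h[...,0]<22)&(h[...,1]>150)&(h[...,2]>80)&(d>0)&(abs(Q[...,1]+.095)<.03)&(abs(Q[...,0]+.08)<.12)&(P[...,2]>.1))
    if m.sum(): q=Q[m];print(n,m.sum(),q.min(0).round(3),q.max(0).round(3),'top',q[np.argsort(-q[:,2])[:6]].mean(0).round(3))
for n in 'st':
    a,b=cv2.imread(f'pics/{ {"s":"side0","t":"top0"}[n]}.png'),cv2.imread(f'pics/{n}10.png')
    R={'s':[(232,275,95,90),(132,175,32,52)],'t':[(214,124,48,68),(404,152,46,40),(386,228,34,48)]}[n]
    for x,y,w,hh in R: print(n,(x,y),cv2.absdiff(a,b)[y:y+hh,x:x+w].mean().round(2))
```

```text
11.3 [ 0.0019 -0.0941  0.4086] [-0.56  0.06  0.18]
[268 206 100  16 569] ((-93.90119934082031, 17.97332763671875), (16.411008834838867, 222.11904907226562), 0.10953550785779953) 0.2059 slope [ 0.0022 -0.0955]
side 314 [-0.116 -0.107  0.227] [-0.064 -0.081  0.305] top [-0.111 -0.093  0.304]
top 301 [-0.117 -0.106  0.198] [-0.065 -0.084  0.307] top [-0.113 -0.094  0.305]
s (232, 275) 1.09
s (132, 175) 0.93
t (214, 124) 3.25
t (404, 152) 58.38
t (386, 228) 90.1
```

View pics/w10.png

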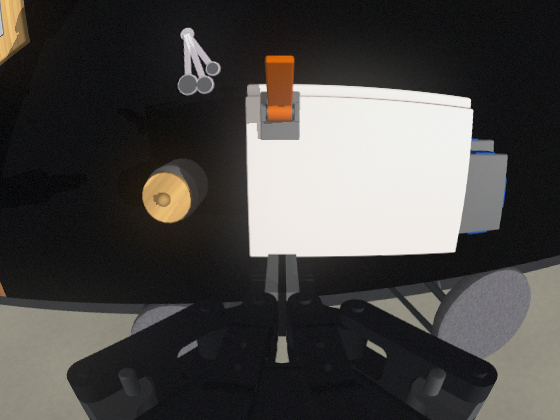

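View pics/s10.png

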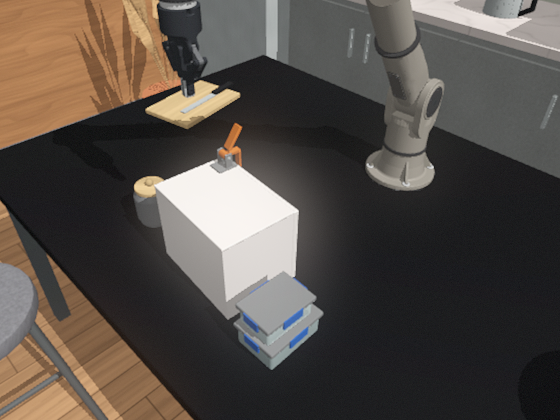

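View pics/t10.png

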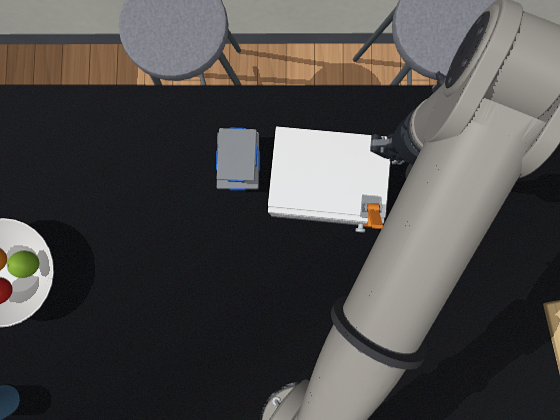

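Run:
```python
from h import *
s=manip.get_state();print(s['time_s'],s['force'].round(2),abs(s['qvel']).max().round(4))
print(manip.hand_in())
```

```text
11.45 [-0.5   0.05  0.68] 0.01
the job is handed in; nothing more can be done
None
```

I pushed the door shut with the closed fingertips at its middle. Then I pushed the orange lever from behind until it snapped over towards the door, backed off and handed in at 11.45 s. `hand_in` gave no verdict. Wrist forces read at the end of each move were about 6 N sideways and 5 N vertical at most.

Last checks:
- **Door:** its angle measures about 0.002 rad in the top view, against a limit of 0.04.
- **Lever:** its tip is about 40 mm in front of the pivot and 305 mm above the counter, with the hook in front of the door. This matches the latched position.
- **Robot:** it stands still about 100 mm above the lever, touching nothing, and the wrist force is under 1 N.
- **Containers:** unchanged from the start pictures in both views.
- **Jar:** unchanged in the side view. In the last top view the arm hides it.
- **Spoons:** they lie outside the side view, and the arm hides them in the last top view. I saw them only in the wrist picture, where they look undisturbed but were not measured. The pixel differences in that top view for the spoons and the jar are large only because of the arm.

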